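Sort the grinding cone and the wedge into their trays

ROBOT

A 7-joint arm with a two-finger parallel gripper is mounted at the origin on a cart in front of the work surface, level with it; the furniture and walls round the work are solid. World frame = base frame: x ahead of the robot, y to its left, z up, the work surface at z = 0. Lengths are in m, angles in rad, forces in N, time in s.
With the tool pointing down it reaches from about 0.425 to 0.925 m from the base axis. Payload 6.8 kg.
Tool frame: the origin (TCP) lies on the centre line of the jaws, within the pads' length; the fingertips stand 19 mm ahead of it and the grasp point (between the pads) is the TCP; z points along the fingers, y is the line along which they close (so a half turn about z gives the same grasp; the last joint's range is limited). The gripper opens to 85 mm and grips with 20 to 120 N. Pads are 22 mm wide; open, the fingers measure 114 mm over their backs; the gripper's body (76 mm by 85 mm) begins 54 mm behind the grasp point. The pads swing forward as they close: fully open they stand 13 mm farther back than shut.
Start: joints at [1.21, 0.477, 0.022, 1.555, -0.011, 1.109, -0.083], TCP at [0.169, -0.654, 0.25] pointing down, gripper open.
Joint ranges: [-2.96, 2.96], [-0.34, 2.1], [-1.41, 1.46], [0.24, 2.44], [-1.37, 4.51], [0.17, 1.92], [-2.96, 2.96]. Speed limits (rad/s): [2.39, 2.39, 3.14, 3.14, 3.14, 3.14, 3.14].

INTERFACE

Orientations are given as a rotation vector (axis times angle).
In Python, from bench import r gives the robot as it stands. The module is installed in compiled form; this text tells all that it offers.
- The arm moves only by the tool arm_command, never from a script. Its argument "rows" is a list of rows, each an object of numbers: "fingers": the opening, from -1 (shut) to 1 (fully open); "x", "y", "z": the shift along the tool's x, y, z in m; "ax", "ay", "az": the turn, a rotation vector about the tool's x, y, z in degrees. In form: [{"fingers": .., "x": .., "y": .., "z": .., "ax": .., "ay": .., "az": ..}, ...]. A call has 1 to 10 rows; each row shifts and turns the commanded pose from where the row before left it, along the tool's axes as they then stand; what a row does not reach is not made up. A row lasts 1/12 s, in which the tool goes at most 41.7 mm and 7.16 degrees, less where a joint would pass 70% of its speed; a pose out of reach is approached as far as the arm can. A call is refused whole if a number of a shift passes 0.0417 or a number of a turn 7.16, either way. A call with a gripper value outside its range is refused whole. The fingers move at their own pace and stop on an object; "grip_force" is the grip in N (left out, the last holds). Time passes only in rows, so rows that do not move let the fingers close. It gives the time, the measured TCP pose, the force, the opening and the grip force at its end, in the units of the state.
- r.get_obs(): the state, without advancing time (a new reading comes with each control period).
- r.grab_frame(name): name is "side" or "top" or "wrist"; returns a dict with "frame" (400x640x3 uint8, red, green, blue), "depth" (400x640 float32, m along the optical axis (not along the pixel's ray), 0 where there is no reading), "K" (3x3 intrinsics, pixels), "world_from_camera" (4x4, takes a point from camera to world coordinates). Camera axes: x right, y down, z forward; pixel columns grow to the right and rows downward; lengths in m; the calibration is good to about 2 mm. A picture is of the moment at which its call begins.
- r.hand_in(): hands the job in; it is judged then, once.
The state is a dict: "clock": time; "joints": joint angles; "qvel": joint speeds; "tau": joint torques, N m; "tcp_pos": TCP position; "orientation": TCP orientation; "contact_force": force on the tool from outside, world axes, zero at the start; "moment": the same for the moment, N m; "grip_width": finger opening in m; "gripper_force": force on a finger pad.
Only numpy, scipy, OpenCV 4.12 (cv2) and the standard library are available. Lean on these libraries where they do the work, as an engineer would, in place of code of your own. Each camera call takes 0.05 s, during which the arm holds its last target. There are 200 camera calls.

TASK

Two parts have been left lying on the right half of the bench: a grinding cone and a small plain wedge. Sort them: stand the cone upright on the floor of the tray that already holds a cone, and lay the wedge down flat, the same way up as it lies now, on the floor of the tray that already holds a wedge.

Things in the scene. Friction and masses are not known exactly. Their poses are not given: they have to be found in the camera images.
- cone: Grinding cone to be sorted: reddish brown, round, upright on its base in the right half of the bench. 38 mm across up to 12 mm height, 28 mm at 30 mm, 12 mm at the tip, 42 mm high; 60 g. Origin: centre of the underside; z up the axis. Between the parts and the trays stands the bench clamp, low but for its upright crank, 270 mm high, 0.6 m ahead of the robot and a little to the right.
- wedge_foot (a point): Centre of the underside of the small plain wedge to be sorted: a green block with a smooth sloping top, lying in the right half of the bench (not the stepped block near it). 58 mm long, 23 mm wide with upright parallel long sides, 10 mm high at the thin end and 21 mm at the thick end; about 50 g. x runs along its length towards the thick end, y across its width, z up.
- cone_tray: Open aluminium tray, fixed, on the left half of the bench, that already holds a grinding cone (38 x 42 mm high, upright) in its far half, 50-55 mm from the centre along +x, y within 15 mm; near half empty. 180 (x) x 140 (y) mm, rim 50 mm and inner floor 18 mm above the bench (on feet), walls 4 mm. Origin: centre, at bench height; x away from the robot, turned up to 0.2 rad.
- wedge_tray: Open aluminium tray, fixed, on the left half of the bench, that already holds a plain green wedge (58 x 23 x 21 mm, long side along y) in its far half, 50-55 mm from the centre along +x, y within 15 mm; near half empty. 180 (x) x 140 (y) mm, rim 50 mm and inner floor 18 mm above the bench (on feet), walls 4 mm. Origin: centre, at bench height; x away from the robot, turned up to 0.2 rad.
Not all that is in view belongs to the job. What is shaped like the cone but green is not meant.

How it is judged:
By the outcome, as a careful person would: the job done as asked, in the order asked, and still so for the second after the job is handed in, with the robot touching nothing.
It also fails if it takes over 64 s, if anything falls off the work surface, if the arm or the gripper's body presses on something with over 40 N, if the wrist force passes 120 N, or if a joint passes its speed limit or range.

## Working session

There is one attempt and no reset: what is moved stays moved. The work goes in short steps, Python scripts to look and compute and a tool call to move; the robot and the scene stay as the last step left them, time stands still between calls to the robot, and variables do not carry over. Pictures are saved under pics/ and viewed, at most 10 in all, crops included, and the job is handed in when it is done.

Besides the shell and the picture viewer there is one more tool, called after "Call:" in YAML: its name, and indented under it one key for each argument. arm_command: Moves the arm, as the interface text tells. Its arguments: {"type":"object","properties":{"rows":{"type":"array"},"grip_force":{"type":"number"}},"required":["rows"]}

```bash
mkdir -p pics
cat > h.py <<'E'
import numpy as np, cv2, pickle
from bench import r
def grab(n,tag):
    f=r.grab_frame(n); pickle.dump(f,open(f'pics/{tag}.pkl','wb'))
    cv2.imwrite(f'pics/{tag}.png',f['frame'][:,:,::-1]); return f
def load(tag): return pickle.load(open(f'pics/{tag}.pkl','rb'))
def pt(f,u,v,z=None):
    K=f['K'];T=f['world_from_camera'];d=np.array([(u-K[0,2])/K[0,0],(v-K[1,2])/K[1,1],1])
    if z is None:
        w=f['depth'][int(v)-1:int(v)+2,int(u)-1:int(u)+2]; s=np.median(w[w>0]) if (w>0).any() else 0
    else: s=(z-T[2,3])/(T[:3,:3]@d)[2]
    return T[:3,:3]@(d*s)+T[:3,3]
def cloud(f):
    K=f['K'];T=f['world_from_camera'];v,u=np.mgrid[:400,:640];d=f['depth']
    p=np.stack([(u-K[0,2])/K[0,0]*d,(v-K[1,2])/K[1,1]*d,d],-1)
    return p@T[:3,:3].T+T[:3,3]
E
python3 - <<'E'
from h import *
np.set_printoptions(precision=3,suppress=True)
print({k:np.round(v,3) for k,v in r.get_obs().items()})
a=grab('top','top0');b=grab('side','side0')
for f in(a,b): print(f['K'][0,0],f['world_from_camera'])
cv2.imwrite('pics/both.png',cv2.resize(np.vstack([a['frame'],b['frame']])[:,:,::-1],None,fx=.75,fy=.75))
E
```

```text
{'clock': np.float64(0.0), 'joints': array([ 1.21 ,  0.478,  0.022,  1.556, -0.011,  1.109, -0.083]), 'qvel': array([ 0.001,  0.001,  0.   , -0.001,  0.   ,  0.002, -0.   ]), 'tau': array([ -0.   , -59.646,   1.608, -28.12 ,   0.012,   0.009,   0.   ]), 'tcp_pos': array([ 0.169, -0.653,  0.249]), 'orientation': array([-3.115, -0.396,  0.001]), 'contact_force': array([-0.175, -0.03 , -0.775]), 'moment': array([ 0.003, -0.002,  0.028]), 'gripper_force': np.float64(0.0), 'grip_width': np.float64(0.086)}
395.2502567119226 [[ 0.004 -0.983  0.183  0.231]
 [-1.    -0.006 -0.014 -0.073]
 [ 0.015 -0.183 -0.983  1.256]
 [ 0.     0.     0.     1.   ]]
452.8159228397938 [[ 0.996 -0.017  0.09   0.343]
 [-0.09  -0.365  0.927 -1.262]
 [ 0.017 -0.931 -0.365  0.492]
 [ 0.     0.     0.     1.   ]]
```

View pics/both.png

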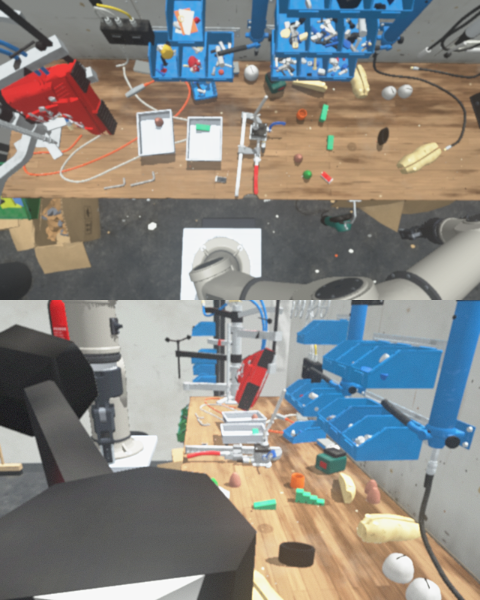

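The top view shows the cone tray around (207,180), the wedge tray around (272,185) and the clamp around (345,200), all in full pixels. Candidates are:
- **Cone:** reddish brown at (397,212). The green ball or cone at (409,233) is not meant.
- **Wedge:** green blocks at (432,149) and (440,189).

I'll confirm these in enlarged crops.

Run:
```python
from h import *
a=load('top0')['frame'];b=load('side0')['frame']
c1=cv2.resize(a[125:255,375:475],None,fx=4,fy=4,interpolation=2)
c2=cv2.resize(a[140:220,175:305],(400,246),interpolation=2)
c3=cv2.resize(b[220:290,290:450],(400,175),interpolation=2)
c=np.vstack([c2,c3]);c=np.vstack([c,np.zeros((520-len(c),400,3),np.uint8)])
cv2.imwrite('pics/crop.png',np.hstack([c1,c])[:,:,::-1])
```

```text
(no output)
```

View pics/crop.png

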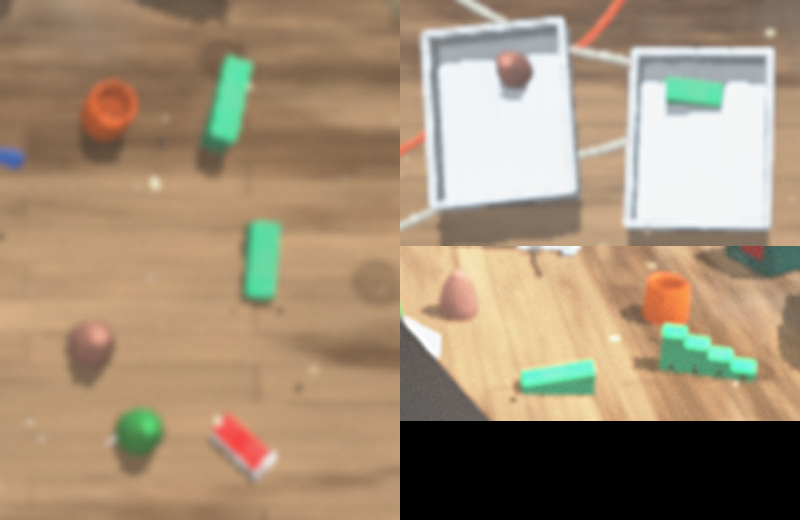

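The crop confirms the targets. The cone is reddish brown at (397.5,211). The wedge is the smooth-topped block at (440.5,190), with its thick end away from the robot. The far green block is stepped, so it isn't the one.

```bash
cat >> h.py <<'E'
def rpose():
    o=r.get_obs();R=cv2.Rodrigues(np.array(o['orientation'],float))[0];return o,R
E
python3 - <<'E'
from h import *
np.set_printoptions(precision=3,suppress=True)
f=load('top0')
for n,c in dict(cone=[(25,32),(162,18),(178,192),(32,207)],wedge=[(230,50),(374,48),(374,228),(227,227)]).items():
    P=np.array([pt(f,175+u/3.077,140+v/3.077,.05) for u,v in c]);m=P.mean(0)
    x=(P[0]+P[1]-P[2]-P[3])/2; y=(P[0]+P[3]-P[1]-P[2])/2
    print(n,m,np.linalg.norm(x),np.linalg.norm(y),np.arctan2(x[1],x[0]),np.arctan2(-y[0],y[1]))
p=cloud(f)
def blob(name,box,mask,zmin):
    u0,u1,v0,v1=box; q=p[v0:v1,u0:u1];m=mask(f['frame'][v0:v1,u0:u1].astype(int))&(q[...,2]>zmin)
    q=q[m];c,s,a=cv2.minAreaRect((q[:,:2]*1000).astype(np.float32));print(name,len(q),c,s,a,q[:,2].min(),q[:,2].max());return q
g=lambda i:(i[...,1]>i[...,0]+40)
q=blob('wedge',(428,455,175,205),g,.004)
A=np.c_[q[:,:2],np.ones(len(q))];print('slope',np.linalg.lstsq(A,q[:,2],rcond=None)[0])
blob('cone',(383,408,198,225),lambda i:(i[...,0]>i[...,1]+25),.006)
print(pt(f,397.5,211,.025))
# clamp: points high
m=(p[...,2]>.03)&(p[...,0]>.35)&(p[...,0]<.85)&(p[...,1]>-.25)&(p[...,1]<.05)
Q=p[m];
for z0,z1 in((.03,.08),(.08,.12),(.12,.2),(.2,.3)):
    s=Q[(Q[:,2]>z0)&(Q[:,2]<z1)]
    if len(s):print(z0,len(s),s.min(0),s.max(0))
E
```

```text
cone [0.544 0.279 0.05 ] 0.18415981660814268 0.14327287316411771 0.12119321222998757 0.11389940373966358
wedge [0.518 0.073 0.05 ] 0.18617725209347716 0.14749153477918753 0.019593790492003573 0.011146763571709488
wedge 152 (370.5400390625, -286.45684814453125) (55.079345703125, 506.3596496582031) 39.353309631347656 0.004284034435491524 1.2556316200143014
slope [-0.032  3.008  1.421]
cone 111 (443.60943603515625, -321.5353698730469) (35.78107833862305, 31.22184944152832) 65.02255249023438 0.006223207337269665 0.04526040988444602
[ 0.441 -0.32   0.025]
0.03 1670 [ 0.35  -0.249  0.03 ] [0.85  0.049 0.08 ]
0.08 38 [ 0.559 -0.15   0.081] [ 0.576 -0.127  0.119]
0.12 1775 [ 0.571 -0.25   0.122] [0.85 0.05 0.2 ]
0.2 824 [ 0.599 -0.198  0.2  ] [0.85  0.012 0.3  ]
```

Run:
```python
from h import *
np.set_printoptions(precision=3,suppress=True)
f=load('top0');p=cloud(f)
q=p[175:205,428:455];i=f['frame'][175:205,428:455].astype(int)
m=(i[...,1]>i[...,0]+40)&(q[...,2]>.004)&(q[...,2]<.03);q=q[m]
print(len(q),cv2.minAreaRect((q[:,:2]*1000).astype(np.float32)),q[:,2].min(),q[:,2].max())
t=q[q[:,2]>.008];print(t.mean(0),cv2.minAreaRect((t[:,:2]*1000).astype(np.float32)))
print('slope',np.linalg.lstsq(np.c_[t[:,:2],np.ones(len(t))],t[:,2],rcond=None)[0])
for n in('top0','side0'):
  p=cloud(load(n))
  for z0,z1 in((.03,.06),(.06,.1),(.1,.15),(.15,.2),(.2,.25),(.25,.3)):
    s=p[(p[...,2]>z0)&(p[...,2]<z1)&(p[...,0]>.35)&(p[...,0]<.7)&(p[...,1]>-.25)&(p[...,1]<-.02)]
    if len(s):print(n,z0,len(s),np.percentile(s,[1,99],axis=0).ravel())
```

```text
151 ((514.121826171875, -462.12750244140625), (25.07547378540039, 60.96621322631836), 87.34761047363281) 0.004284034435491524 0.026585592634560617
[ 0.516 -0.462  0.016] ((514.121826171875, -462.12750244140625), (25.07547378540039, 60.96621322631836), 87.34761047363281)
slope [ 0.176 -0.057 -0.101]
top0 0.03 650 [ 0.353 -0.204  0.03   0.631 -0.065  0.06 ]
top0 0.06 323 [ 0.531 -0.247  0.06   0.586 -0.123  0.095]
top0 0.1 70 [ 0.563 -0.148  0.105  0.592 -0.114  0.15 ]
top0 0.15 53 [ 0.587 -0.149  0.151  0.602 -0.125  0.199]
top0 0.2 54 [ 0.599 -0.161  0.203  0.617 -0.14   0.248]
top0 0.25 32 [ 0.61  -0.168  0.25   0.625 -0.156  0.27 ]
side0 0.03 715 [ 0.354 -0.204  0.03   0.623 -0.062  0.059]
side0 0.06 294 [ 0.529 -0.244  0.061  0.584 -0.124  0.099]
side0 0.1 100 [ 0.562 -0.151  0.102  0.591 -0.116  0.149]
side0 0.15 93 [ 0.584 -0.151  0.151  0.607 -0.13   0.199]
side0 0.2 95 [ 0.598 -0.166  0.202  0.619 -0.144  0.249]
side0 0.25 39 [ 0.611 -0.169  0.251  0.624 -0.157  0.269]
```

Call:
arm_command:
  rows:
    - {"fingers": 1,"x": 0.031,"y": -0.023,"z": 0.008}
    - {"fingers": 1,"x": 0.031,"y": -0.023,"z": 0.008}
    - {"fingers": 1,"x": 0.031,"y": -0.023,"z": 0.008}
    - {"fingers": 1,"x": 0.031,"y": -0.023,"z": 0.008}
    - {"fingers": 1,"x": 0.031,"y": -0.023,"z": 0.008}
    - {"fingers": 1,"x": 0.031,"y": -0.023,"z": 0.008}
    - {"fingers": 1,"x": 0.031,"y": -0.023,"z": 0.008}
    - {"fingers": 1,"x": 0.031,"y": -0.023,"z": 0.008}
    - {"fingers": 1,"x": 0.031,"y": -0.023,"z": 0.008}
    - {"fingers": 1,"x": 0.031,"y": -0.023,"z": 0.008}

```text
validation failed for argument at $.ro...
```

```bash
cat >> h.py <<'E'
def go(x,y,z,yaw=None):
    "print tool-frame shift to goal and az (deg) to bring tool x to world yaw (deg)"
    o,R=rpose();d=R.T@(np.array([x,y,z])-o['tcp_pos']);w=np.degrees(np.arctan2(R[1,0],R[0,0]))
    print('t',o['clock'],'tcp',np.round(o['tcp_pos'],4),'yaw %.1f'%w,'tilt %.2f'%np.degrees(np.arccos(-R[2,2])),'shift',np.round(d,4),'' if yaw is None else 'az %.1f'%(w-yaw), 'F',np.round(o['contact_force'],1),'w %.4f'%o['grip_width'],'gf %.0f'%o['gripper_force'])
E
python3 - <<'E'
from h import *
go(.443,-.321,.15,14.5)
f=grab('wrist','w0')
print(f['K'][0,0],np.round(f['world_from_camera'],3))
E
```

```text
t 0.1 tcp [ 0.1687 -0.6531  0.2494] yaw 14.5 tilt 0.10 shift [ 0.3487 -0.2527  0.0998] az -0.0 F [ 0.3 -0.1 -0.1] w 0.0852 gf 0
304.8752761101805 [[ 0.25  -0.922 -0.296  0.244]
 [-0.968 -0.238 -0.075 -0.634]
 [-0.001  0.305 -0.952  0.373]
 [ 0.     0.     0.     1.   ]]
```

View pics/w0.png

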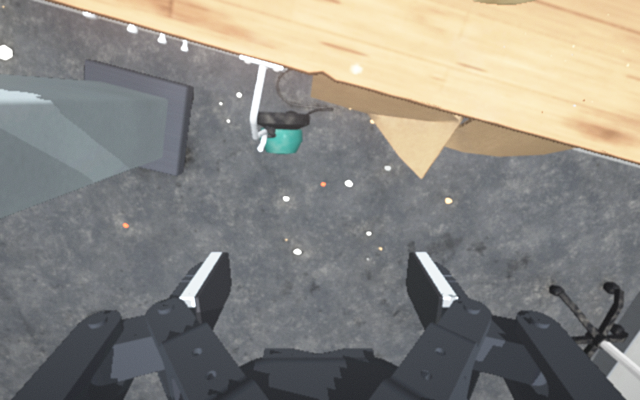

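The call was refused and the arm hasn't moved; the wrist view still shows the floor and bench edge, with the pads at (205,285) and (430,280). I'll resend with every field filled in.

Call:
arm_command:
  rows:
    - {"fingers": 1,"x": 0.031,"y": -0.023,"z": 0.008,"ax": 0,"ay": 0,"az": 0}
    - {"fingers": 1,"x": 0.031,"y": -0.023,"z": 0.008,"ax": 0,"ay": 0,"az": 0}
    - {"fingers": 1,"x": 0.031,"y": -0.023,"z": 0.008,"ax": 0,"ay": 0,"az": 0}
    - {"fingers": 1,"x": 0.031,"y": -0.023,"z": 0.008,"ax": 0,"ay": 0,"az": 0}
    - {"fingers": 1,"x": 0.031,"y": -0.023,"z": 0.008,"ax": 0,"ay": 0,"az": 0}
    - {"fingers": 1,"x": 0.031,"y": -0.023,"z": 0.008,"ax": 0,"ay": 0,"az": 0}
    - {"fingers": 1,"x": 0.031,"y": -0.023,"z": 0.008,"ax": 0,"ay": 0,"az": 0}
    - {"fingers": 1,"x": 0.031,"y": -0.023,"z": 0.008,"ax": 0,"ay": 0,"az": 0}
    - {"fingers": 1,"x": 0.031,"y": -0.023,"z": 0.008,"ax": 0,"ay": 0,"az": 0}
    - {"fingers": 1,"x": 0.031,"y": -0.023,"z": 0.008,"ax": 0,"ay": 0,"az": 0}

```text
clock: 0.98
tcp_pos: [0.4122, -0.3517, 0.1699]
orientation: [3.117, 0.396, -0.0]
contact_force: [0.8, -1.2, -0.8]
grip_width: 0.0856
gripper_force: 0.0
```

Run:
```python
from h import *
go(.443,-.321,.15,14.5)
f=grab('wrist','w1');p=cloud(f);i=f['frame'].astype(int)
m=(i[...,0]>i[...,1]+25)&(i[...,0]<i[...,1]*2.2)&(p[...,2]>.007)&(p[...,2]<.05)&(np.hypot(p[...,0]-.443,p[...,1]+.321)<.04)
q=p[m];print(len(q),q.min(0),q.max(0))
for z in(.007,.02,.036):
    s=q[q[:,2]>z]; print(z,len(s),cv2.minEnclosingCircle((s[:,:2]*1000).astype(np.float32)))
```

```text
t 0.9833 tcp [ 0.4122 -0.3517  0.1699] yaw 14.5 tilt 0.00 shift [ 0.0375 -0.022   0.0199] az -0.0 F [ 0.8 -1.2 -0.8] w 0.0856 gf 0
1289 [ 0.42747317 -0.34006517  0.00708336] [ 0.46336893 -0.30346074  0.0431221 ]
0.007 1289 ((445.1130065917969, -321.75103759765625), 18.5401611328125)
0.02 1055 ((445.00775146484375, -321.7308349609375), 16.645183563232422)
0.036 402 ((445.031005859375, -321.4134216308594), 10.149380683898926)
```

View pics/w1.png

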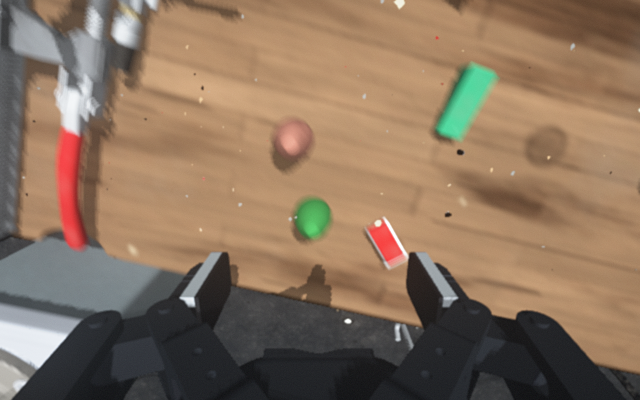

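The wrist view shows the cone at (292,138), the green cone at (312,217) to be avoided, and the wedge at (467,100). The cone measures (0.445,-0.3215) with the right size, so I'll go down and grip it.

Call:
arm_command:
  rows:
    - {"fingers": 1,"x": 0.02,"y": -0.0105,"z": 0,"ax": 0,"ay": 0,"az": 0}
    - {"fingers": 1,"x": 0.0195,"y": -0.0105,"z": 0,"ax": 0,"ay": 0,"az": 0}
    - {"fingers": 1,"x": 0,"y": 0,"z": 0.03,"ax": 0,"ay": 0,"az": 0}
    - {"fingers": 1,"x": 0,"y": 0,"z": 0.03,"ax": 0,"ay": 0,"az": 0}
    - {"fingers": 1,"x": 0,"y": 0,"z": 0.03,"ax": 0,"ay": 0,"az": 0}
    - {"fingers": 1,"x": 0,"y": 0,"z": 0.025,"ax": 0,"ay": 0,"az": 0}
    - {"fingers": 1,"x": 0,"y": 0,"z": 0.015,"ax": 0,"ay": 0,"az": 0}
    - {"fingers": 1,"x": 0,"y": 0,"z": 0.01,"ax": 0,"ay": 0,"az": 0}
    - {"fingers": 1,"x": 0,"y": 0,"z": 0.008,"ax": 0,"ay": 0,"az": 0}
    - {"fingers": 1,"x": 0,"y": 0,"z": 0,"ax": 0,"ay": 0,"az": 0}

```text
clock: 1.87
tcp_pos: [0.4439, -0.3229, 0.0212]
orientation: [-3.115, -0.396, 0.002]
contact_force: [-0.6, -0.3, 0.6]
grip_width: 0.0855
gripper_force: 0.0
```

Call:
arm_command:
  grip_force: 40
  rows:
    - {"fingers": -1,"x": 0,"y": 0,"z": 0,"ax": 0,"ay": 0,"az": 0}
    - {"fingers": -1,"x": 0,"y": 0,"z": 0,"ax": 0,"ay": 0,"az": 0}
    - {"fingers": -1,"x": 0,"y": 0,"z": 0,"ax": 0,"ay": 0,"az": 0}
    - {"fingers": -1,"x": 0,"y": 0,"z": 0,"ax": 0,"ay": 0,"az": 0}
    - {"fingers": -1,"x": 0,"y": 0,"z": 0,"ax": 0,"ay": 0,"az": 0}
    - {"fingers": -1,"x": 0,"y": 0,"z": 0,"ax": 0,"ay": 0,"az": 0}
    - {"fingers": -1,"x": 0,"y": 0,"z": 0,"ax": 0,"ay": 0,"az": 0}
    - {"fingers": -1,"x": 0,"y": 0,"z": 0,"ax": 0,"ay": 0,"az": 0}
    - {"fingers": -1,"x": 0,"y": 0,"z": 0,"ax": 0,"ay": 0,"az": 0}
    - {"fingers": -1,"x": 0,"y": 0,"z": 0,"ax": 0,"ay": 0,"az": 0}

```text
clock: 2.7
tcp_pos: [0.445, -0.3234, 0.0235]
orientation: [3.116, 0.396, 0.002]
contact_force: [-0.8, 1.0, 7.1]
grip_width: 0.0341
gripper_force: 39.2
```

Width is 34 mm, less than the 38 mm base, so the pads may be sitting on the taper. I'll check before lifting.

Run:
```python
from h import *
go(.445,-.3215,.022,14.5)
f=grab('side','s1');w=grab('wrist','w2')
K=f['K'];T=np.linalg.inv(f['world_from_camera']);c=T@[.445,-.322,.03,1];u=K@c[:3]/c[2];print(u)
x,y=int(u[0]),int(u[1]);x0,y0=max(x-40,0),max(y-35,0)
a=cv2.resize(f['frame'][y0:y0+60,x0:x0+80],(400,300),interpolation=2)
b=cv2.resize(w['frame'][150:350,180:450],(400,300),interpolation=2)
cv2.imwrite('pics/g1.png',np.hstack([a,b])[:,:,::-1])
```

```text
t 2.7 tcp [ 0.445  -0.3234  0.0235] yaw 14.5 tilt 0.08 shift [ 0.0005 -0.0018  0.0015] az -0.0 F [-0.8  1.   7.1] w 0.0341 gf 39
[313.57280188 234.63241689   1.        ]
```

View pics/g1.png

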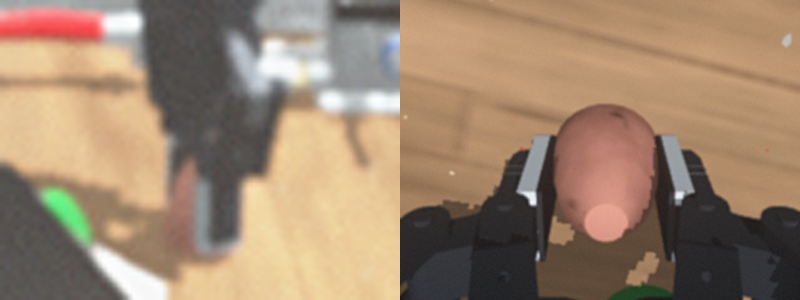

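The side view shows the pad tips near the base (pad at (218,215) in the crop) and the cone upright between them. The wrist view agrees. I'll lift it and check.

Call:
arm_command:
  rows:
    - {"fingers": -1,"x": 0,"y": 0,"z": -0.01,"ax": 0,"ay": 0,"az": 0}
    - {"fingers": -1,"x": 0,"y": 0,"z": -0.02,"ax": 0,"ay": 0,"az": 0}
    - {"fingers": -1,"x": 0,"y": 0,"z": -0.03,"ax": 0,"ay": 0,"az": 0}
    - {"fingers": -1,"x": 0,"y": 0,"z": -0.03,"ax": 0,"ay": 0,"az": 0}
    - {"fingers": -1,"x": 0,"y": 0,"z": -0.03,"ax": 0,"ay": 0,"az": 0}
    - {"fingers": -1,"x": 0,"y": 0,"z": -0.03,"ax": 0,"ay": 0,"az": 0}
    - {"fingers": -1,"x": 0,"y": 0,"z": -0.02,"ax": 0,"ay": 0,"az": 0}
    - {"fingers": -1,"x": 0,"y": 0,"z": 0,"ax": 0,"ay": 0,"az": 0}

```text
clock: 3.47
tcp_pos: [0.4468, -0.3246, 0.198]
orientation: [3.111, 0.395, 0.011]
contact_force: [-0.5, -1.0, -0.2]
grip_width: 0.0341
gripper_force: 39.8
```

Run:
```python
from h import *
go(.445,-.3215,.022,14.5)
f=grab('side','s2');w=grab('wrist','w3')
o=r.get_obs();q=o['tcp_pos']
K=f['K'];T=np.linalg.inv(f['world_from_camera']);c=T@[*q,1];u=K@c[:3]/c[2];print(u)
x,y=int(u[0]),int(u[1]);x0,y0=max(x-40,0),max(y-30,0)
a=cv2.resize(f['frame'][y0:y0+60,x0:x0+80],(400,300),interpolation=2)
b=cv2.resize(w['frame'][150:350,180:450],(400,300),interpolation=2)
cv2.imwrite('pics/g2.png',np.hstack([a,b])[:,:,::-1])
```

```text
t 3.4667 tcp [ 0.4468 -0.3246  0.198 ] yaw 14.5 tilt 0.52 shift [-0.002  -0.0046  0.1759] az -0.0 F [-0.5 -1.  -0.2] w 0.0341 gf 40
[315.03269774 167.32228411   1.        ]
```

View pics/g2.png

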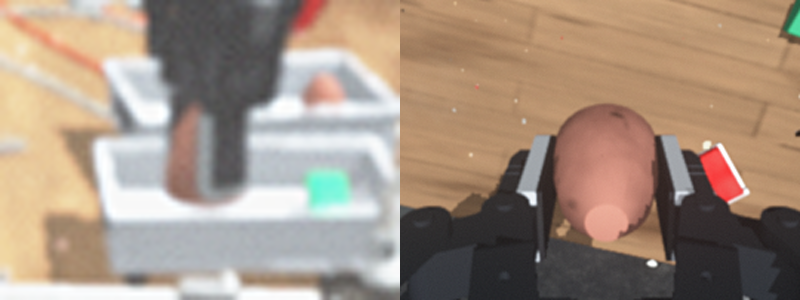

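It is held upright, with its base about 5 mm below the pad tips. I'll carry it past the front of the clamp to the cone tray.

Call:
arm_command:
  rows:
    - {"fingers": -1,"x": 0.005,"y": -0.024,"z": 0,"ax": 0,"ay": 0,"az": 0}
    - {"fingers": -1,"x": 0.006,"y": -0.031,"z": 0,"ax": 0,"ay": 0,"az": 0}
    - {"fingers": -1,"x": 0.006,"y": -0.031,"z": 0,"ax": 0,"ay": 0,"az": 0}
    - {"fingers": -1,"x": 0.006,"y": -0.031,"z": 0,"ax": 0,"ay": 0,"az": 0}
    - {"fingers": -1,"x": 0.006,"y": -0.031,"z": 0,"ax": 0,"ay": 0,"az": 0}
    - {"fingers": -1,"x": 0.006,"y": -0.031,"z": 0,"ax": 0,"ay": 0,"az": 0}
    - {"fingers": -1,"x": 0.006,"y": -0.031,"z": 0,"ax": 0,"ay": 0,"az": 0}
    - {"fingers": -1,"x": 0.006,"y": -0.031,"z": 0,"ax": 0,"ay": 0,"az": 0}

```text
clock: 4.23
tcp_pos: [0.4282, -0.0766, 0.1912]
orientation: [-3.116, -0.396, 0.004]
contact_force: [1.0, 0.6, -0.7]
grip_width: 0.0335
gripper_force: 39.8
```

Call:
arm_command:
  rows:
    - {"fingers": -1,"x": 0.0145,"y": -0.031,"z": 0,"ax": 0,"ay": 0,"az": 0}
    - {"fingers": -1,"x": 0.0145,"y": -0.031,"z": 0,"ax": 0,"ay": 0,"az": 0}
    - {"fingers": -1,"x": 0.0145,"y": -0.031,"z": 0,"ax": 0,"ay": 0,"az": 0}
    - {"fingers": -1,"x": 0.0145,"y": -0.031,"z": 0,"ax": 0,"ay": 0,"az": 0}
    - {"fingers": -1,"x": 0.0145,"y": -0.031,"z": 0,"ax": 0,"ay": 0,"az": 0}
    - {"fingers": -1,"x": 0.0145,"y": -0.031,"z": 0,"ax": 0,"ay": 0,"az": 0}
    - {"fingers": -1,"x": 0.0145,"y": -0.031,"z": 0,"ax": 0,"ay": 0,"az": 0}
    - {"fingers": -1,"x": 0.0145,"y": -0.031,"z": 0,"ax": 0,"ay": 0,"az": 0}
    - {"fingers": -1,"x": 0.0145,"y": -0.031,"z": 0,"ax": 0,"ay": 0,"az": 0}
    - {"fingers": -1,"x": 0,"y": 0,"z": 0,"ax": 0,"ay": 0,"az": 4}

```text
clock: 5.07
tcp_pos: [0.4853, 0.2324, 0.1915]
orientation: [-3.123, -0.299, 0.001]
contact_force: [0.8, 0.5, 0.2]
grip_width: 0.0339
gripper_force: 39.8
```

Run:
```python
from h import *
go(.502,.274,.1,6.7)
w=grab('wrist','w4');t=grab('top','t4')
cv2.imwrite('pics/g4.png',np.hstack([cv2.resize(w['frame'],(480,300)),cv2.resize(t['frame'][120:220,170:277],(320,300))])[:,:,::-1])
```

```text
t 5.0667 tcp [0.4853 0.2324 0.1915] yaw 11.0 tilt 0.27 shift [ 0.0243 -0.0372  0.0917] az 4.3 F [0.8 0.5 0.2] w 0.0339 gf 40
```

View pics/g4.png

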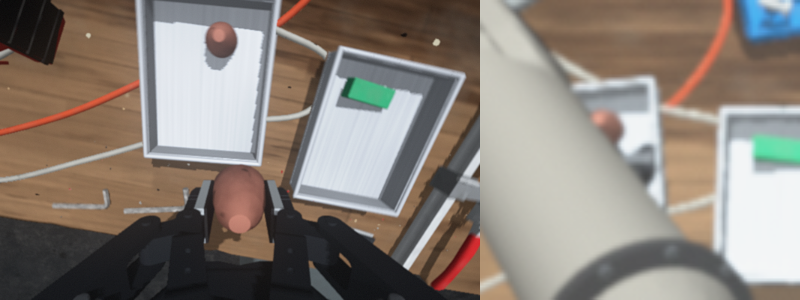

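The wrist view shows the cone held upright and the cone tray's near rim corners at (146,160) and (262,164). The wedge tray corners are at (340,47), (465,73), (398,216) and (293,198). I'll refine both trays from these.

Run:
```python
from h import *
np.set_printoptions(precision=4,suppress=True)
f=load('w4');s=4/3
L,R=[pt(f,u*s,v*s,.05) for u,v in((143,160),(263,164))]
y=L-R;print('cone near',L,R,np.linalg.norm(y),np.arctan2(-y[0],y[1]))
P=np.array([pt(f,u*s,v*s,.05) for u,v in((340,47),(465,73),(398,216),(293,198))])
x=(P[0]+P[1]-P[2]-P[3])/2; y=(P[0]+P[3]-P[1]-P[2])/2
print(P.mean(0),np.linalg.norm(x),np.linalg.norm(y),np.arctan2(x[1],x[0]),np.arctan2(-y[0],y[1]))
```

```text
cone near [0.439  0.3451 0.05  ] [0.4623 0.1976 0.05  ] 0.1492899420096882 0.1570147730826949
[0.5164 0.0755 0.05  ] 0.1859571702273742 0.14425760024419346 -0.002348163869976191 0.005061224905223363
```

Call:
arm_command:
  rows:
    - {"fingers": -1,"x": 0.012,"y": -0.02,"z": 0,"ax": 0,"ay": 0,"az": 0}
    - {"fingers": -1,"x": 0.011,"y": -0.02,"z": 0,"ax": 0,"ay": 0,"az": 0}
    - {"fingers": -1,"x": 0,"y": 0,"z": 0,"ax": 0,"ay": 0,"az": 4}
    - {"fingers": -1,"x": 0,"y": 0,"z": 0.025,"ax": 0,"ay": 0,"az": 0}
    - {"fingers": -1,"x": 0,"y": 0,"z": 0.03,"ax": 0,"ay": 0,"az": 0}
    - {"fingers": -1,"x": 0,"y": 0,"z": 0.03,"ax": 0,"ay": 0,"az": 0}
    - {"fingers": -1,"x": 0,"y": 0,"z": 0.025,"ax": 0,"ay": 0,"az": 0}
    - {"fingers": -1,"x": 0,"y": 0,"z": 0.02,"ax": 0,"ay": 0,"az": 0}
    - {"fingers": -1,"x": 0,"y": 0,"z": 0,"ax": 0,"ay": 0,"az": 0}
    - {"fingers": -1,"x": 0,"y": 0,"z": 0,"ax": 0,"ay": 0,"az": 0}

```text
clock: 6.0
tcp_pos: [0.5007, 0.2662, 0.0611]
orientation: [3.134, 0.177, -0.005]
contact_force: [-0.3, 0.5, 0.6]
grip_width: 0.0342
gripper_force: 39.8
```

Call:
arm_command:
  rows:
    - {"fingers": -1,"x": 0.002,"y": -0.01,"z": 0,"ax": 0,"ay": 0,"az": 0}
    - {"fingers": -1,"x": 0,"y": 0,"z": 0.008,"ax": 0,"ay": 0,"az": 0}
    - {"fingers": -1,"x": 0,"y": 0,"z": 0.006,"ax": 0,"ay": 0,"az": 0}
    - {"fingers": -1,"x": 0,"y": 0,"z": 0.003,"ax": 0,"ay": 0,"az": 0}
    - {"fingers": -1,"x": 0,"y": 0,"z": 0,"ax": 0,"ay": 0,"az": 0}
    - {"fingers": -1,"x": 0,"y": 0,"z": 0,"ax": 0,"ay": 0,"az": 0}

```text
clock: 6.5
tcp_pos: [0.5024, 0.2782, 0.0452]
orientation: [3.136, 0.178, -0.001]
contact_force: [-1.1, -0.8, -0.3]
grip_width: 0.034
gripper_force: 39.8
```

Call:
arm_command:
  rows:
    - {"fingers": -1,"x": 0,"y": 0,"z": 0.002,"ax": 0,"ay": 0,"az": 0}
    - {"fingers": -1,"x": 0,"y": 0,"z": 0,"ax": 0,"ay": 0,"az": 0}
    - {"fingers": -1,"x": 0,"y": 0,"z": 0.0015,"ax": 0,"ay": 0,"az": 0}
    - {"fingers": -1,"x": 0,"y": 0,"z": 0,"ax": 0,"ay": 0,"az": 0}
    - {"fingers": -1,"x": 0,"y": 0,"z": 0,"ax": 0,"ay": 0,"az": 0}

```text
clock: 6.92
tcp_pos: [0.5025, 0.2784, 0.0418]
orientation: [3.137, 0.177, -0.0]
contact_force: [0.3, 0.1, -0.4]
grip_width: 0.0339
gripper_force: 39.8
```

Call:
arm_command:
  rows:
    - {"fingers": -1,"x": 0,"y": 0,"z": 0.001,"ax": 0,"ay": 0,"az": 0}
    - {"fingers": -1,"x": 0,"y": 0,"z": 0,"ax": 0,"ay": 0,"az": 0}
    - {"fingers": -1,"x": 0,"y": 0,"z": 0,"ax": 0,"ay": 0,"az": 0}

```text
clock: 7.17
tcp_pos: [0.5026, 0.2784, 0.0415]
orientation: [3.136, 0.177, 0.001]
contact_force: [-2.3, -0.5, 6.4]
grip_width: 0.0338
gripper_force: 40.8
```

It has touched the floor (6 N). I'll release and lift.

Call:
arm_command:
  rows:
    - {"fingers": 0.0,"x": 0,"y": 0,"z": 0,"ax": 0,"ay": 0,"az": 0}
    - {"fingers": 0.2,"x": 0,"y": 0,"z": 0,"ax": 0,"ay": 0,"az": 0}
    - {"fingers": 0.5,"x": 0,"y": 0,"z": 0,"ax": 0,"ay": 0,"az": 0}
    - {"fingers": 0.5,"x": 0,"y": 0,"z": 0,"ax": 0,"ay": 0,"az": 0}
    - {"fingers": 0.5,"x": 0,"y": 0,"z": 0,"ax": 0,"ay": 0,"az": 0}
    - {"fingers": 0.5,"x": 0,"y": 0,"z": 0,"ax": 0,"ay": 0,"az": 0}

```text
clock: 7.67
tcp_pos: [0.5024, 0.2784, 0.0407]
orientation: [3.136, 0.178, -0.0]
contact_force: [-0.5, -0.4, -0.1]
grip_width: 0.0641
gripper_force: 0.0
```

Call:
arm_command:
  rows:
    - {"fingers": 0.5,"x": 0,"y": 0,"z": -0.01,"ax": 0,"ay": 0,"az": 0}
    - {"fingers": 0.5,"x": 0,"y": 0,"z": -0.025,"ax": 0,"ay": 0,"az": 0}
    - {"fingers": 0.5,"x": 0,"y": 0,"z": -0.03,"ax": 0,"ay": 0,"az": 0}
    - {"fingers": 0.5,"x": 0,"y": 0,"z": -0.03,"ax": 0,"ay": 0,"az": 0}
    - {"fingers": 0.5,"x": 0,"y": 0,"z": -0.03,"ax": 0,"ay": 0,"az": 0}
    - {"fingers": 0.5,"x": 0,"y": 0,"z": -0.03,"ax": 0,"ay": 0,"az": 0}
    - {"fingers": 0.5,"x": 0,"y": 0,"z": 0,"ax": 0,"ay": 0,"az": 0}

```text
clock: 8.25
tcp_pos: [0.5052, 0.2806, 0.2028]
orientation: [-3.132, -0.177, -0.015]
contact_force: [0.5, 0.5, 0.6]
grip_width: 0.0644
gripper_force: 0.0
```

Run:
```python
from h import *
go(.45,.0,.2,-3)
f=grab('wrist','w5');p=cloud(f);i=f['frame'].astype(int)
m=(i[...,0]>i[...,1]+25)&(p[...,2]>.022)&(p[...,2]<.08)&(np.hypot(p[...,0]-.502,p[...,1]-.278)<.04)
q=p[m];print(len(q),q[:,2].max())
for z in(.025,.04,.052):
    s=q[q[:,2]>z]; print(z,len(s),cv2.minEnclosingCircle((s[:,:2]*1000).astype(np.float32)))
```

```text
t 8.25 tcp [0.5052 0.2806 0.2028] yaw 6.5 tilt 0.61 shift [-0.0865  0.2726  0.0008] az 9.5 F [0.5 0.5 0.6] w 0.0644 gf 0
969 0.06079601975294008
0.025 967 ((506.6586608886719, 278.4455871582031), 16.779888153076172)
0.04 757 ((503.78558349609375, 278.0154724121094), 15.698554039001465)
0.052 403 ((503.7829284667969, 277.8741760253906), 11.429574012756348)
```

The cone stands upright at (0.504,0.278) with its top at 60.8 mm, against 60 expected. I'll go back the same way for the wedge.

Call:
arm_command:
  rows:
    - {"fingers": 0.5,"x": -0.0115,"y": 0.035,"z": 0,"ax": 0,"ay": 0,"az": 0}
    - {"fingers": 0.5,"x": -0.0115,"y": 0.035,"z": 0,"ax": 0,"ay": 0,"az": 0}
    - {"fingers": 0.5,"x": -0.0115,"y": 0.035,"z": 0,"ax": 0,"ay": 0,"az": 0}
    - {"fingers": 0.5,"x": -0.0115,"y": 0.035,"z": 0,"ax": 0,"ay": 0,"az": 0}
    - {"fingers": 0.5,"x": -0.0115,"y": 0.035,"z": 0,"ax": 0,"ay": 0,"az": 0}
    - {"fingers": 0.5,"x": -0.0115,"y": 0.035,"z": 0,"ax": 0,"ay": 0,"az": 0}
    - {"fingers": 0.5,"x": -0.0115,"y": 0.035,"z": 0,"ax": 0,"ay": 0,"az": 0}
    - {"fingers": 0.5,"x": -0.0115,"y": 0.035,"z": 0,"ax": 0,"ay": 0,"az": 0}
    - {"fingers": 0.5,"x": -0.0115,"y": 0.035,"z": 0,"ax": 0,"ay": 0,"az": 0}
    - {"fingers": 0.5,"x": -0.0115,"y": 0.035,"z": 0,"ax": 0,"ay": 0,"az": 0}

```text
clock: 9.13
tcp_pos: [0.4263, -0.0839, 0.1954]
orientation: [-3.136, -0.178, 0.002]
contact_force: [0.7, -1.7, 0.2]
grip_width: 0.0643
gripper_force: 0.0
```

Call:
arm_command:
  rows:
    - {"fingers": 0.5,"x": -0.002,"y": 0.033,"z": 0,"ax": 0,"ay": 0,"az": 0}
    - {"fingers": 0.5,"x": -0.002,"y": 0.033,"z": 0,"ax": 0,"ay": 0,"az": 0}
    - {"fingers": 0.5,"x": -0.002,"y": 0.033,"z": 0,"ax": 0,"ay": 0,"az": 0}
    - {"fingers": 0.5,"x": -0.002,"y": 0.033,"z": 0,"ax": 0,"ay": 0,"az": 0}
    - {"fingers": 0.5,"x": -0.002,"y": 0.033,"z": 0,"ax": 0,"ay": 0,"az": 0}
    - {"fingers": 0.5,"x": -0.002,"y": 0.033,"z": 0,"ax": 0,"ay": 0,"az": 0}
    - {"fingers": 0.5,"x": -0.002,"y": 0.033,"z": 0,"ax": 0,"ay": 0,"az": 0}

```text
clock: 9.72
tcp_pos: [0.439, -0.3147, 0.1951]
orientation: [-3.136, -0.178, 0.002]
contact_force: [0.6, -0.2, -0.0]
grip_width: 0.0639
gripper_force: 0.0
```

Call:
arm_command:
  rows:
    - {"fingers": 0.5,"x": 0.011,"y": 0.031,"z": 0,"ax": 0,"ay": 0,"az": 0}
    - {"fingers": 0.5,"x": 0.011,"y": 0.031,"z": 0,"ax": 0,"ay": 0,"az": 0}
    - {"fingers": 0.5,"x": 0.011,"y": 0.031,"z": 0,"ax": 0,"ay": 0,"az": 0}
    - {"fingers": 0.5,"x": 0.011,"y": 0.031,"z": 0,"ax": 0,"ay": 0,"az": 0}
    - {"fingers": 0.5,"x": 0.011,"y": 0.031,"z": 0,"ax": 0,"ay": 0,"az": 0}
    - {"fingers": 0.5,"x": 0,"y": 0,"z": 0.02,"ax": 0,"ay": 0,"az": 4.7}
    - {"fingers": 0.5,"x": 0,"y": 0,"z": 0.02,"ax": 0,"ay": 0,"az": 4.7}
    - {"fingers": 0.5,"x": 0,"y": 0,"z": 0,"ax": 0,"ay": 0,"az": 0}

```text
clock: 10.38
tcp_pos: [0.5095, -0.4594, 0.1503]
orientation: [-3.135, 0.085, 0.011]
contact_force: [-0.5, 1.6, -0.8]
grip_width: 0.0641
gripper_force: 0.0
```

Run:
```python
from h import *
go(.514,-.462,.022,-3)
f=grab('wrist','w6');p=cloud(f);i=f['frame'].astype(int)
m=(i[...,1]>i[...,0]+40)&(p[...,2]>.006)&(p[...,2]<.03)&(np.hypot(p[...,0]-.514,p[...,1]+.462)<.05)
q=p[m];print(len(q),q[:,2].max(),cv2.minAreaRect((q[:,:2]*1000).astype(np.float32)))
```

```text
t 10.3833 tcp [ 0.5095 -0.4594  0.1503] yaw -3.1 tilt 0.51 shift [0.0056 0.003  0.1283] az -0.1 F [-0.5  1.6 -0.8] w 0.0641 gf 0
1722 0.023132627974615738 ((513.6282348632812, -461.5014343261719), (23.093364715576172, 60.058441162109375), 86.170654296875)
```

View pics/w6.png

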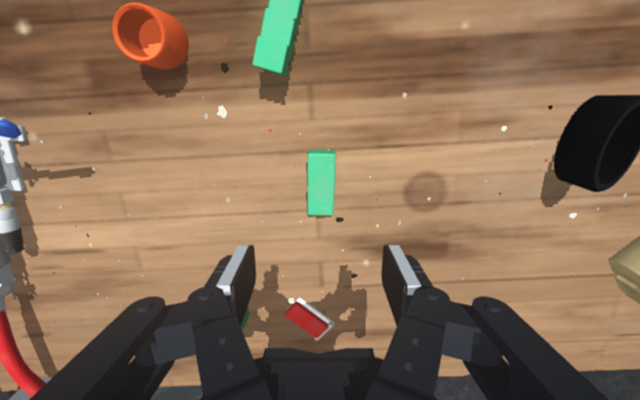

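The wrist view shows the plain wedge at (321,183), aligned with the jaws, and the stepped block well clear at (278,35). I'll descend.

Call:
arm_command:
  rows:
    - {"fingers": 0.5,"x": 0.007,"y": 0.002,"z": 0,"ax": 0,"ay": 0,"az": -0.7}
    - {"fingers": 0.5,"x": 0,"y": 0,"z": 0.025,"ax": 0,"ay": 0,"az": 0}
    - {"fingers": 0.5,"x": 0,"y": 0,"z": 0.03,"ax": 0,"ay": 0,"az": 0}
    - {"fingers": 0.5,"x": 0,"y": 0,"z": 0.03,"ax": 0,"ay": 0,"az": 0}
    - {"fingers": 0.5,"x": 0,"y": 0,"z": 0.02,"ax": 0,"ay": 0,"az": 0}
    - {"fingers": 0.5,"x": 0,"y": 0,"z": 0.01,"ax": 0,"ay": 0,"az": 0}
    - {"fingers": 0.5,"x": 0,"y": 0,"z": 0.006,"ax": 0,"ay": 0,"az": 0}
    - {"fingers": 0.5,"x": 0,"y": 0,"z": 0,"ax": 0,"ay": 0,"az": 0}
    - {"fingers": 0.5,"x": 0,"y": 0,"z": 0,"ax": 0,"ay": 0,"az": 0}

```text
clock: 11.18
tcp_pos: [0.52, -0.4643, 0.0364]
orientation: [3.14, -0.06, 0.003]
contact_force: [0.5, 1.0, 0.8]
grip_width: 0.0637
gripper_force: 0.0
```

Call:
arm_command:
  rows:
    - {"fingers": 0.5,"x": -0.002,"y": -0.002,"z": 0.007,"ax": 0,"ay": 0,"az": 1.5}
    - {"fingers": 0.5,"x": 0,"y": 0,"z": 0.006,"ax": 0,"ay": 0,"az": 0}
    - {"fingers": 0.5,"x": 0,"y": 0,"z": 0,"ax": 0,"ay": 0,"az": 0}
    - {"fingers": 0.5,"x": 0,"y": 0,"z": 0,"ax": 0,"ay": 0,"az": 0}

```text
clock: 11.52
tcp_pos: [0.5168, -0.4613, 0.0216]
orientation: [-3.14, 0.102, 0.001]
contact_force: [-0.6, -0.0, -0.1]
grip_width: 0.0638
gripper_force: 0.0
```

Call:
arm_command:
  rows:
    - {"fingers": -1,"x": 0,"y": 0,"z": 0,"ax": 0,"ay": 0,"az": 0}
    - {"fingers": -1,"x": 0,"y": 0,"z": 0,"ax": 0,"ay": 0,"az": 0}
    - {"fingers": -1,"x": 0,"y": 0,"z": 0,"ax": 0,"ay": 0,"az": 0}
    - {"fingers": -1,"x": 0,"y": 0,"z": 0,"ax": 0,"ay": 0,"az": 0}
    - {"fingers": -1,"x": 0,"y": 0,"z": 0,"ax": 0,"ay": 0,"az": 0}
    - {"fingers": -1,"x": 0,"y": 0,"z": 0,"ax": 0,"ay": 0,"az": 0}
    - {"fingers": -1,"x": 0,"y": 0,"z": 0,"ax": 0,"ay": 0,"az": 0}
    - {"fingers": -1,"x": 0,"y": 0,"z": 0,"ax": 0,"ay": 0,"az": 0}

```text
clock: 12.18
tcp_pos: [0.5173, -0.4618, 0.0222]
orientation: [3.139, -0.102, 0.001]
contact_force: [0.3, 0.3, 3.1]
grip_width: 0.0232
gripper_force: 39.6
```

Width 23.2 mm matches the wedge. I'll lift it and carry it back.

Call:
arm_command:
  rows:
    - {"fingers": -1,"x": 0,"y": 0,"z": -0.01,"ax": 0,"ay": 0,"az": 0}
    - {"fingers": -1,"x": 0,"y": 0,"z": -0.02,"ax": 0,"ay": 0,"az": 0}
    - {"fingers": -1,"x": 0,"y": 0,"z": -0.03,"ax": 0,"ay": 0,"az": 0}
    - {"fingers": -1,"x": 0,"y": 0,"z": -0.03,"ax": 0,"ay": 0,"az": 0}
    - {"fingers": -1,"x": 0,"y": 0,"z": -0.03,"ax": 0,"ay": 0,"az": 0}
    - {"fingers": -1,"x": 0,"y": 0,"z": -0.03,"ax": 0,"ay": 0,"az": 0}
    - {"fingers": -1,"x": 0,"y": 0,"z": -0.025,"ax": 0,"ay": 0,"az": 0}
    - {"fingers": -1,"x": 0,"y": 0,"z": 0,"ax": 0,"ay": 0,"az": 0}

```text
clock: 12.85
tcp_pos: [0.5192, -0.4634, 0.2037]
orientation: [3.134, -0.102, 0.012]
contact_force: [1.0, -0.8, 0.1]
grip_width: 0.0229
gripper_force: 39.3
```

Call:
arm_command:
  rows:
    - {"fingers": -1,"x": -0.0173,"y": -0.0293,"z": 0,"ax": 0,"ay": 0,"az": 0}
    - {"fingers": -1,"x": -0.0173,"y": -0.0293,"z": 0,"ax": 0,"ay": 0,"az": 0}
    - {"fingers": -1,"x": -0.0173,"y": -0.0293,"z": 0,"ax": 0,"ay": 0,"az": 0}
    - {"fingers": -1,"x": -0.0173,"y": -0.0293,"z": 0,"ax": 0,"ay": 0,"az": 0}
    - {"fingers": -1,"x": -0.0173,"y": -0.0293,"z": 0,"ax": 0,"ay": 0,"az": 0}
    - {"fingers": -1,"x": 0,"y": 0,"z": 0,"ax": 0,"ay": 0,"az": 0}

```text
clock: 13.35
tcp_pos: [0.4367, -0.3032, 0.1959]
orientation: [-3.136, 0.094, 0.008]
contact_force: [-0.5, -0.1, -0.3]
grip_width: 0.0227
gripper_force: 39.4
```

Call:
arm_command:
  rows:
    - {"fingers": -1,"x": -0.0036,"y": -0.0325,"z": 0,"ax": 0,"ay": 0,"az": 0}
    - {"fingers": -1,"x": -0.0036,"y": -0.0325,"z": 0,"ax": 0,"ay": 0,"az": 0}
    - {"fingers": -1,"x": -0.0036,"y": -0.0325,"z": 0,"ax": 0,"ay": 0,"az": 0}
    - {"fingers": -1,"x": -0.0036,"y": -0.0325,"z": 0,"ax": 0,"ay": 0,"az": 0}
    - {"fingers": -1,"x": -0.0036,"y": -0.0325,"z": 0,"ax": 0,"ay": 0,"az": 0}
    - {"fingers": -1,"x": -0.0036,"y": -0.0325,"z": 0,"ax": 0,"ay": 0,"az": 0}
    - {"fingers": -1,"x": -0.0036,"y": -0.0325,"z": 0,"ax": 0,"ay": 0,"az": 0}
    - {"fingers": -1,"x": 0,"y": 0,"z": 0,"ax": 0,"ay": 0,"az": 0}

```text
clock: 14.02
tcp_pos: [0.4293, -0.0751, 0.1969]
orientation: [-3.138, 0.089, 0.001]
contact_force: [-0.3, 1.0, -1.1]
grip_width: 0.0228
gripper_force: 39.4
```

Call:
arm_command:
  rows:
    - {"fingers": -1,"x": 0.0076,"y": -0.0314,"z": 0,"ax": 0,"ay": 0,"az": 0}
    - {"fingers": -1,"x": 0.0076,"y": -0.0314,"z": 0,"ax": 0,"ay": 0,"az": 0}
    - {"fingers": -1,"x": 0.0076,"y": -0.0314,"z": 0,"ax": 0,"ay": 0,"az": 0}
    - {"fingers": -1,"x": 0.0076,"y": -0.0314,"z": 0,"ax": 0,"ay": 0,"az": 0}
    - {"fingers": -1,"x": 0.0076,"y": -0.0314,"z": 0,"ax": 0,"ay": 0,"az": 0}
    - {"fingers": -1,"x": 0,"y": 0,"z": 0,"ax": 0,"ay": 0,"az": -3.7}
    - {"fingers": -1,"x": 0,"y": 0,"z": 0,"ax": 0,"ay": 0,"az": 0}
    - {"fingers": -1,"x": 0,"y": 0,"z": 0,"ax": 0,"ay": 0,"az": 0}

```text
clock: 14.68
tcp_pos: [0.4775, 0.0725, 0.1965]
orientation: [3.141, -0.003, -0.002]
contact_force: [0.1, -1.0, -0.4]
grip_width: 0.0227
gripper_force: 39.5
```

Run:
```python
from h import *
go(.478,.074,.042,0)
f=grab('wrist','w7')
```

```text
t 14.6833 tcp [0.4775 0.0725 0.1965] yaw -0.1 tilt 0.08 shift [ 0.0007 -0.0016  0.1545] az -0.1 F [ 0.1 -1.  -0.4] w 0.0227 gf 40
```

View pics/w7.png

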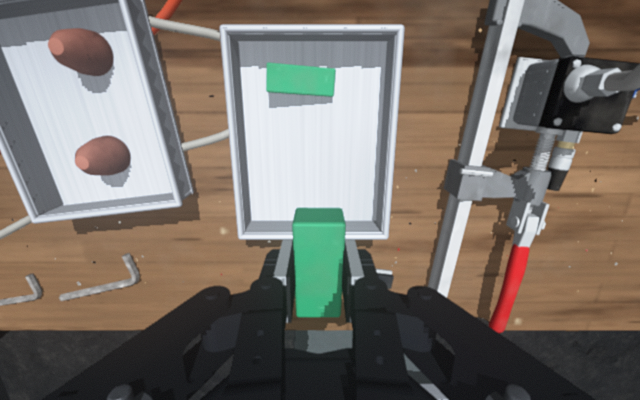

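The wrist view shows both cones upright in their tray at (80,50) and (103,155). The wedge is held level, aligned with its tray, whose near rim runs from (242,238) to (388,237). I'll lower it.

Call:
arm_command:
  rows:
    - {"fingers": -1,"x": 0.001,"y": -0.001,"z": 0.02,"ax": 0,"ay": 0,"az": 0}
    - {"fingers": -1,"x": 0,"y": 0,"z": 0.03,"ax": 0,"ay": 0,"az": 0}
    - {"fingers": -1,"x": 0,"y": 0,"z": 0.03,"ax": 0,"ay": 0,"az": 0}
    - {"fingers": -1,"x": 0,"y": 0,"z": 0.03,"ax": 0,"ay": 0,"az": 0}
    - {"fingers": -1,"x": 0,"y": 0,"z": 0.025,"ax": 0,"ay": 0,"az": 0}
    - {"fingers": -1,"x": 0,"y": 0,"z": 0.01,"ax": 0,"ay": 0,"az": 0}
    - {"fingers": -1,"x": 0,"y": 0,"z": 0,"ax": 0,"ay": 0,"az": 0}
    - {"fingers": -1,"x": 0,"y": 0,"z": 0,"ax": 0,"ay": 0,"az": 0}
    - {"fingers": -1,"x": 0,"y": 0,"z": 0,"ax": 0,"ay": 0,"az": 0}

```text
clock: 15.48
tcp_pos: [0.48, 0.074, 0.0532]
orientation: [-3.141, 0.002, -0.004]
contact_force: [-0.4, 0.6, 0.6]
grip_width: 0.0226
gripper_force: 39.5
```

Call:
arm_command:
  rows:
    - {"fingers": -1,"x": 0,"y": 0,"z": 0.006,"ax": 0,"ay": 0,"az": 0}
    - {"fingers": -1,"x": 0,"y": 0,"z": 0.004,"ax": 0,"ay": 0,"az": 0}
    - {"fingers": -1,"x": 0,"y": 0,"z": 0,"ax": 0,"ay": 0,"az": 0}
    - {"fingers": -1,"x": 0,"y": 0,"z": 0,"ax": 0,"ay": 0,"az": 0}
    - {"fingers": -1,"x": 0,"y": 0,"z": 0,"ax": 0,"ay": 0,"az": 0}

```text
clock: 15.9
tcp_pos: [0.479, 0.0742, 0.042]
orientation: [3.142, -0.0, 0.0]
contact_force: [1.0, 1.0, -0.2]
grip_width: 0.0227
gripper_force: 39.5
```

Call:
arm_command:
  rows:
    - {"fingers": -1,"x": 0,"y": 0,"z": 0.0015,"ax": 0,"ay": 0,"az": 0}
    - {"fingers": -1,"x": 0,"y": 0,"z": 0.001,"ax": 0,"ay": 0,"az": 0}
    - {"fingers": -1,"x": 0,"y": 0,"z": 0,"ax": 0,"ay": 0,"az": 0}
    - {"fingers": -1,"x": 0,"y": 0,"z": 0,"ax": 0,"ay": 0,"az": 0}

```text
clock: 16.23
tcp_pos: [0.4791, 0.0742, 0.0401]
orientation: [3.141, -0.0, 0.001]
contact_force: [-2.4, -0.4, 11.5]
grip_width: 0.0228
gripper_force: 40.8
```

Contact at 11 N. I'll release and lift.

Call:
arm_command:
  rows:
    - {"fingers": -0.3,"x": 0,"y": 0,"z": 0,"ax": 0,"ay": 0,"az": 0}
    - {"fingers": 0,"x": 0,"y": 0,"z": 0,"ax": 0,"ay": 0,"az": 0}
    - {"fingers": 0.2,"x": 0,"y": 0,"z": 0,"ax": 0,"ay": 0,"az": 0}
    - {"fingers": 0.2,"x": 0,"y": 0,"z": 0,"ax": 0,"ay": 0,"az": 0}
    - {"fingers": 0.2,"x": 0,"y": 0,"z": 0,"ax": 0,"ay": 0,"az": 0}

```text
clock: 16.65
tcp_pos: [0.4788, 0.0741, 0.0392]
orientation: [3.142, -0.0, -0.0]
contact_force: [-0.8, -0.6, -0.9]
grip_width: 0.0512
gripper_force: 0.0
```

Call:
arm_command:
  rows:
    - {"fingers": 0.2,"x": 0,"y": 0,"z": -0.01,"ax": 0,"ay": 0,"az": 0}
    - {"fingers": 0.2,"x": 0,"y": 0,"z": -0.025,"ax": 0,"ay": 0,"az": 0}
    - {"fingers": 0.2,"x": 0,"y": 0,"z": -0.03,"ax": 0,"ay": 0,"az": 0}
    - {"fingers": 0.2,"x": 0,"y": 0,"z": -0.03,"ax": 0,"ay": 0,"az": 0}
    - {"fingers": 0.2,"x": 0,"y": 0,"z": -0.03,"ax": 0,"ay": 0,"az": 0}
    - {"fingers": 0.2,"x": 0,"y": 0,"z": -0.03,"ax": 0,"ay": 0,"az": 0}
    - {"fingers": 0.2,"x": 0,"y": 0,"z": 0,"ax": 0,"ay": 0,"az": 0}
    - {"fingers": 0.2,"x": 0,"y": 0,"z": 0,"ax": 0,"ay": 0,"az": 0}

```text
clock: 17.32
tcp_pos: [0.48, 0.0743, 0.1966]
orientation: [-3.141, 0.001, -0.007]
contact_force: [-0.3, -0.5, -0.0]
grip_width: 0.0517
gripper_force: 0.0
```

Run:
```python
from h import *
go(.478,.074,.2,0)
f=grab('wrist','w8');p=cloud(f);i=f['frame'].astype(int)
m=(i[...,1]>i[...,0]+40)&(p[...,2]>.022)&(p[...,2]<.06)&(np.hypot(p[...,0]-.475,p[...,1]-.074)<.045)
q=p[m];print(len(q),q[:,2].min(),q[:,2].max(),cv2.minAreaRect((q[:,:2]*1000).astype(np.float32)))
```

```text
t 17.3167 tcp [0.48   0.0743 0.1966] yaw -0.0 tilt 0.26 shift [-0.002   0.0003 -0.0034] az -0.0 F [-0.3 -0.5 -0. ] w 0.0517 gf 0
1381 0.02456409441796298 0.04096234139629534 ((476.0956726074219, 73.77912902832031), (23.149913787841797, 59.08699035644531), 88.97521209716797)
```

View pics/w8.png

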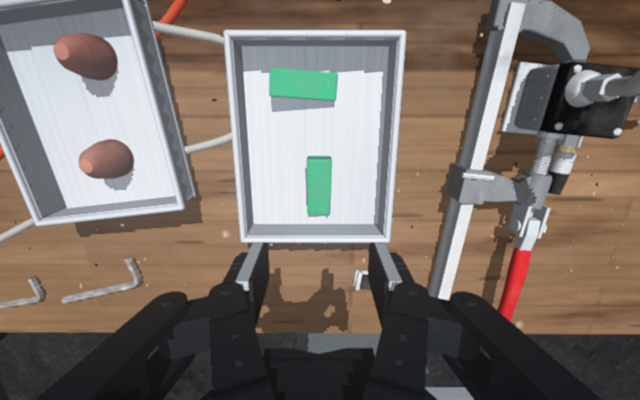

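The wedge lies flat on its tray floor at (319,186), with its top at about 40 mm. Both cones stand upright at (85,55) and (106,158), and the gripper is clear, so I'll hand in.

```bash
python3 -c "
from bench import r
print(r.hand_in())"
```

```text
the job is handed in; nothing more can be done
None
```

The cone stands upright in the cone tray and the wedge lies flat, same way up, in the wedge tray; I handed the job in at about 17 s with the gripper clear, and no verdict came back.

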